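# Ready the glass strain viewer: lamp on, analyser to zero

## Robot

A 6-joint arm with a two-finger parallel gripper is mounted at the origin on the work surface. World frame = base frame: x ahead of the robot, y to its left, z up, the work surface at z = 0. Lengths are in mm, angles in rad, forces in N, time in s.
With the tool pointing down it reaches from about 400 to 925 mm from the base axis. Payload 12.5 kg.
Tool frame: the origin (TCP) lies at the very end of the fingers, on their centre line; the grasp point (between the pads) lies 19 mm behind it; z points along the fingers, y is the line along which they close (so a half turn about z gives the same grasp; the last joint's range is limited). The gripper opens to 95 mm and grips with 3 to 60 N. Pads are 20 mm wide; open, the fingers measure 119 mm over their backs; the gripper's body (75 mm by 180 mm) begins 59 mm behind the grasp point.
Start: joints at [1.027, 0.491, 1.559, -0, 1.092, -0.106], TCP at [264.954, 566.08, 214.661] pointing down, gripper open.
Joint ranges: [-3.1, 3.1], [-0.84, 2.19], [0.05, 2.79], [-1.13, 4.28], [0.06, 2.93], [-2.69, 2.69]. Speed limits (rad/s): [2.22, 2.22, 2.79, 3.14, 3.14, 3.14].

## Interface

Orientations are given as [roll, pitch, yaw] about the fixed x, y, z axes, in that order (R = Rz(yaw) Ry(pitch) Rx(roll)).
In Python, from cell import * gives the robot as it stands.
- The arm moves only by the tool step_arm, never from a script. Its argument "plan" is a list of rows, each an object of numbers: "x", "y", "z": the shift along the tool's x, y, z in units of 25 mm (1.0 is 25 mm); "rx", "ry", "rz": the turn, a rotation vector about the tool's x, y, z in units of 0.1 rad (1.0 is 0.1 rad). In form: [{"x": .., "y": .., "z": .., "rx": .., "ry": .., "rz": ..}, ...]. A call has exactly 10 rows; each row shifts and turns the commanded pose from where the row before left it, along the tool's axes as they then stand; what a row does not reach is not made up. A row lasts 1/12 s, in which the tool goes at most 41.7 mm and 7.16 degrees, less where a joint would pass 70% of its speed; a pose out of reach is approached as far as the arm can. A call with a number of a shift or a turn outside -1 to 1 is refused whole. A call with a gripper value outside its range is refused whole. "jaw" is the closure, from -1 (fully open) to 1 (shut), so that 0 is half open, set as the call begins (left out, the last holds). The fingers move at their own pace and stop on an object; the grip force is fixed at half the most. Time passes only in rows, so rows that do not move let the fingers close, or fill a call up. It gives the time, the measured TCP pose, the force, the opening and the grip force at its end, in the units of the state.
- state(): the state, without advancing time (a new reading comes with each control period).
- read_camera(name): name is "side" or "top"; returns a dict with "image" (400x640x3 uint8, red, green, blue), "depth" (400x640 float32, mm along the optical axis (not along the pixel's ray), 0 where there is no reading), "vfov" (degrees; the focal length in pixels is half the picture's height over the tangent of half this angle, whatever the lens; pixels are square), "cx", "cy" (the principal point, pixels), "R" (3x3) and "t" (3): a world point X has camera coordinates R X + t. Camera axes: x right, y down, z forward; pixel columns grow to the right and rows downward; lengths in mm; the calibration is good to about 2 mm. A picture is of the moment at which its call begins.
- job_done(): hands the job in; it is judged then, once.
The state is a dict: "t": time; "joints": joint angles; "qvel": joint speeds; "tau": joint torques, N m; "eef_pos": TCP position; "tcp_rot": TCP orientation; "ft_force": force on the tool from outside, world axes, zero at the start; "moment": the same for the moment, N m; "opening": opening from 0.0 (shut) to 1.0 (fully open); "grip_force": force on a finger pad.
Only numpy, scipy, OpenCV 4.12 (cv2) and the standard library are available. Lean on these libraries where they do the work, as an engineer would, in place of code of your own. Each camera call takes 0.05 s, during which the arm holds its last target. There are 200 camera calls.

## Task

Get the glass strain viewer ready for the next blank: press its round lamp button fully in, and push the lever post of the analyser ring round until the pointer stands on the zero mark, the longest mark, in the middle of the scale. Only press and push, gently, with the fingertips: do not grip the lever, do not disturb the other things on and around the viewer, and finish clear of everything.

Things in the scene. Friction and masses are not known exactly. Their poses are not given: they have to be found in the camera images.
- viewer: the strain viewer (polariscope), fixed: a cream box 240 mm deep (its x, -110 to +130) by 370 mm wide (its y, -250 to +120), 70 mm high. Origin on the analyser ring's vertical axis at bench height; at yaw 0 x points away from the robot, y left, z up. A 112 mm lit field on the deck lies under the ring; a 28 mm column stands behind the ring at x = +105 mm, top at z = 240 mm, clamp knob on its -y side
- ring_top (a point): centre of the analyser ring's top, on its axis, z = 171 mm. The ring is black, knurled, 125 mm outside diameter, with a dark filter inside, and turns in a fixed carrier 75 mm above the deck
- analyser (a joint): angle of the analyser ring with its lever, rad, about the upward axis, counterclockwise from above positive; 0 = pointer on the zero mark, lever along the viewer's -x. It starts on the negative side (lever towards the viewer's +y); end stops at -1.2 and +1.2. The ring has steady friction (about 1.3 N at the post) and no spring: it stays where it is left
- post_top (a point): centre of the top of the lever's upright finger post: round steel, 10 mm thick (12 mm over the 7 mm head), rising 34 mm from the lever bar (bar 12 mm wide, top at z = 165 mm) to z = 199 mm, 90 mm from the ring's axis. It travels on an arc of that radius; the pointer is in line with it
- pointer_tip (a point): tip of the 4 mm wide black pointer beyond the post, 106 mm from the ring's axis, 163 mm above the bench
- zero_mark (a point): inner end of the zero mark, 107 mm from the ring's axis towards the viewer's -x, at z = 155 mm: the top of a fixed fan-shaped light grey plate that reaches from the ring to radius 130 mm and 70 degrees either side. Dark marks every 10 degrees from -60 to +60 start at this radius: 8 mm long, 13 mm at 30 and 60 degrees, the zero mark 20 mm and thickest (4 mm). The pointer tip stands over it when set
- lamp_button_top (a point): centre of the top of the lamp button's round grey cap, 28 mm in diameter, 92 mm above the bench, 10 mm proud of its round black 44 mm housing on the right front of the deck (viewer x = -58, y = -188 mm); pressed straight down
- dimmer_top (a point): centre of the top of the dimmer knob, a tapered black knob 32 mm across and 20 mm tall with a pointer line, 83 mm behind the button; not used here
- lamp_button (a joint): travel of the lamp button, m: 0 released, 0.006 fully in; the spring takes 5 N at full travel and returns it
- glass_blank: loose clear glass lens blank, 60 mm across, 13 mm thick, lying on the lit field under the ring; origin at the centre of its underside
- ring_gauge: loose steel setting ring, 52 mm across, 20 mm high, on the rear right of the deck; origin at the centre of its underside
- v_block: loose dark steel V-block 60 x 45 x 40 mm on the bench left of the viewer; origin at the centre of its underside
- cleaner_bottle: loose white bottle, 48 mm across, 120 mm tall, left of the viewer; origin at the centre of its underside
- gauge_block_long: loose bright steel block 60 x 30 x 20 mm on the bench in front of the viewer; origin at the centre of its underside
- gauge_block_short: loose bright steel block 35 x 30 x 24 mm on the bench in front of the viewer; origin at the centre of its underside
- caliper: loose sliding caliper, 210 mm long, 13 mm high, lying on the bench in front of the viewer; origin under the middle of its beam
- mouse: loose white computer mouse 105 x 60 x 34 mm on the right of the bench; origin at the centre of its underside

How it is judged:
By the outcome, as a careful person would: the job done as asked, in the order asked, and still so for the second after the job is handed in, with the robot touching nothing.
It also fails if it takes over 48 s, if anything falls off the work surface, if the arm or the gripper's body presses on something with over 40 N, if the wrist force passes 120 N, or if a joint passes its speed limit or range.

## Working session

There is one attempt and no reset: what is moved stays moved. The work goes in short steps, Python scripts to look and compute and a tool call to move; the robot and the scene stay as the last step left them, time stands still between calls to the robot, and variables do not carry over. Pictures are saved under pics/ and viewed, at most 10 in all, crops included, and the job is handed in when it is done.

Besides the shell and the picture viewer there is one more tool, called by a JSON object that holds its "fn" and its "kwargs". step_arm: Moves the arm, as the interface text tells. Shifts and turns lie within -1 to 1; 1 stands for 25 mm of shift or 0.1 rad of turn. Its arguments: {"type":"object","properties":{"plan":{"type":"array","items":{"type":"object","properties":{"x":{"type":"number"},"y":{"type":"number"},"z":{"type":"number"},"rx":{"type":"number"},"ry":{"type":"number"},"rz":{"type":"number"}}}},"jaw":{"type":"number"}},"required":["plan"]}

```bash
mkdir -p pics; ls
cat > h.py <<'E'
from cell import *
import numpy as np, cv2
def cam(n):
    c=read_camera(n); c['f']=200/np.tan(np.radians(c['vfov'])/2); return c
def plane(c,u,v,z):
    R=np.array(c['R']);t=np.array(c['t']);o=-R.T@t
    d=R.T@np.array([(u-c['cx'])/c['f'],(v-c['cy'])/c['f'],1]); return o+d*(z-o[2])/d[2]
def proj(c,X):
    p=np.array(c['R'])@np.array(X,float)+np.array(c['t']); return c['cx']+c['f']*p[0]/p[2],c['cy']+c['f']*p[1]/p[2]
def save(c,n): cv2.imwrite('pics/'+n,c['image'][:,:,::-1])
E
python3 - <<'E'
from h import *
import pickle
for n in('top','side'):
    c=cam(n);save(c,n+'0.png');pickle.dump(c,open(n+'.pkl','wb'));print(n,c['f'],c['cx'],c['cy'],-np.array(c['R']).T@np.array(c['t']))
print(state())
E
```

```text
pics
top 364.165608087789 321.2551738676782 198.31787611762275 [ 500.21685007  -96.50373473 1248.6126477 ]
side 365.0433688624917 326.0663129093388 198.1925304530628 [371.83433509 621.0844213  577.57631298]
{'t': 0.1, 'joints': array([ 1.02740958e+00,  4.91479134e-01,  1.55937056e+00, -1.11015241e-05,
        1.09165964e+00, -1.05591819e-01]), 'qvel': array([ 0.00026202, -0.00273837, -0.00219549, -0.00033248,  0.00094462,
        0.00012427]), 'tau': array([ 2.68478165e-03, -6.13623333e+01, -2.58608061e+01,  6.94246986e-02,
        4.69306705e-02, -8.04336241e-05]), 'eef_pos': array([264.84015358, 565.8977372 , 214.13887307]), 'tcp_rot': array([-3.14068004e+00, -8.68222490e-05,  2.70380281e+00]), 'ft_force': array([-0.87720847, -0.68259673,  0.09723172]), 'moment': array([-0.00148647, -0.0414399 ,  0.04693659]), 'grip_force': 0.0, 'opening': 1.0010400947146612}
```

View pics/top0.png

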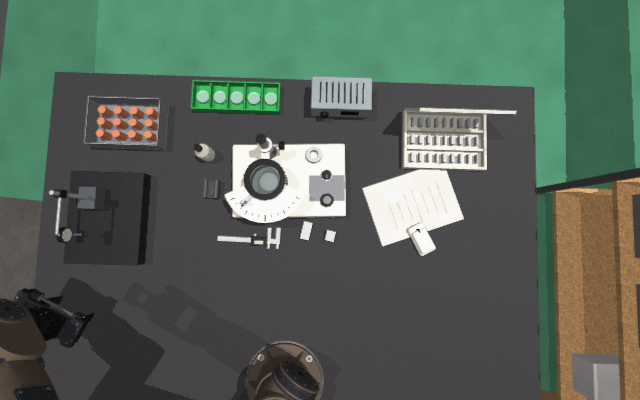

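View pics/side0.png

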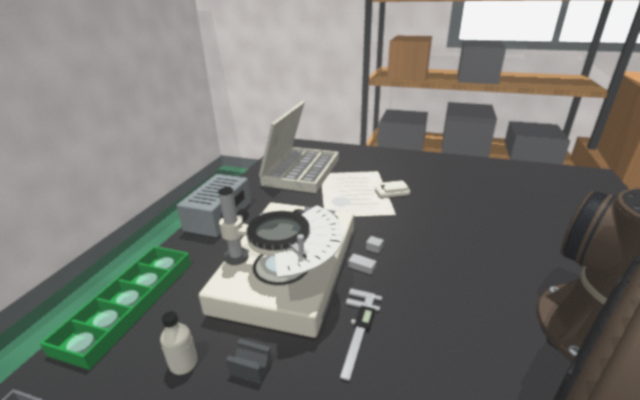

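The top view shows the viewer at about (232-347, 143-217). The ring is near (265, 180), the lever near (243, 203) and the lamp button near (327, 200). I'll crop for detail and compute world points.

Run:
```python
from h import *
import pickle
c=pickle.load(open('top.pkl','rb'));s=pickle.load(open('side.pkl','rb'))
a=cv2.resize(c['image'][135:235,215:355],None,fx=5,fy=5,interpolation=cv2.INTER_CUBIC)
b=cv2.resize(s['image'][180:330,200:370],None,fx=4,fy=4,interpolation=cv2.INTER_CUBIC)
cv2.imwrite('pics/topc.png',a[:,:,::-1]);cv2.imwrite('pics/sidec.png',b[:,:,::-1])
# deck outline: depth mask at height 70
v,u=np.mgrid[0:400,0:640];d=c['depth']
P=np.stack([(u-c['cx'])/c['f']*d,(v-c['cy'])/c['f']*d,d],-1).reshape(-1,3)
W=((P-np.array(c['t']))@np.array(c['R'])).reshape(400,640,3)
m=(d>0)&(W[...,2]>60)&(u>215)&(u<360)&(v>135)&(v<235)
m8=m.astype(np.uint8)
cs,_=cv2.findContours(m8,cv2.RETR_EXTERNAL,cv2.CHAIN_APPROX_NONE);k=max(cs,key=cv2.contourArea)
print(cv2.minAreaRect(k))
dk=(np.abs(W[...,2]-70)<8)&m
q=W[dk][:,:2];r=cv2.minAreaRect(q.astype(np.float32));print('deck',np.median(W[dk][:,2]),r,cv2.boxPoints(r))
for z0,z1 in((150,160),(165,180),(190,205),(85,97)):
    mm=m&(W[...,2]>z0)&(W[...,2]<z1);print(z0,z1,mm.sum(),W[mm].mean(0) if mm.any() else '')
for p in((327,200),(265.5,178)): print(p,W[int(p[1]),int(p[0])],plane(c,*p,92))
```

```text
((285.0, 179.0), (86.0, 120.0), 90.0)
deck 69.66069111993289 ((659.6885375976562, 4.1105804443359375), (239.86968994140625, 369.7619323730469), 2.177581548690796) [[ 532.8154   184.3009 ]
 [ 546.86523 -185.19403]
 [ 786.56165 -176.07974]
 [ 772.51184  193.41519]]
150 160 1839 [580.90317982  61.63168823 154.5136568 ]
165 180 1055 [654.06935664  68.47396944 168.94604431]
190 205 26 [645.78344322  99.85315253 197.83073773]
85 97 269 [692.95305817 -93.45290572  89.90140163]
(327, 200) [ 595.04553652 -122.22722123   91.20309121] [ 594.98024432 -122.20950989   92.        ]
(265.5, 178) [649.94129825  67.06550584 164.14683939] [659.94852886  76.3506561   92.        ]
```

View pics/topc.png

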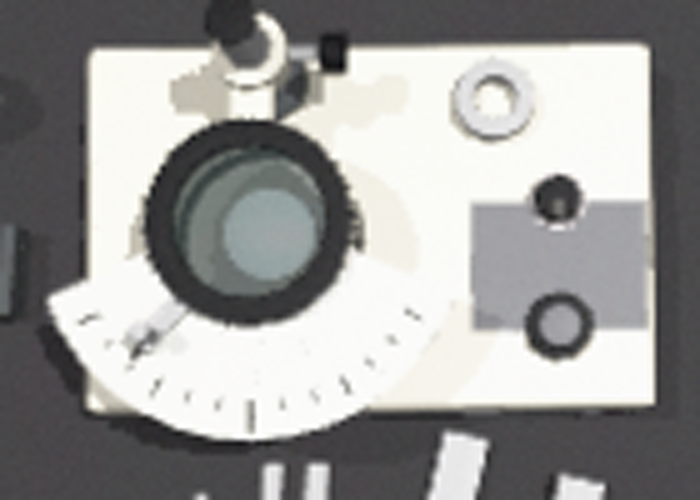

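View pics/sidec.png

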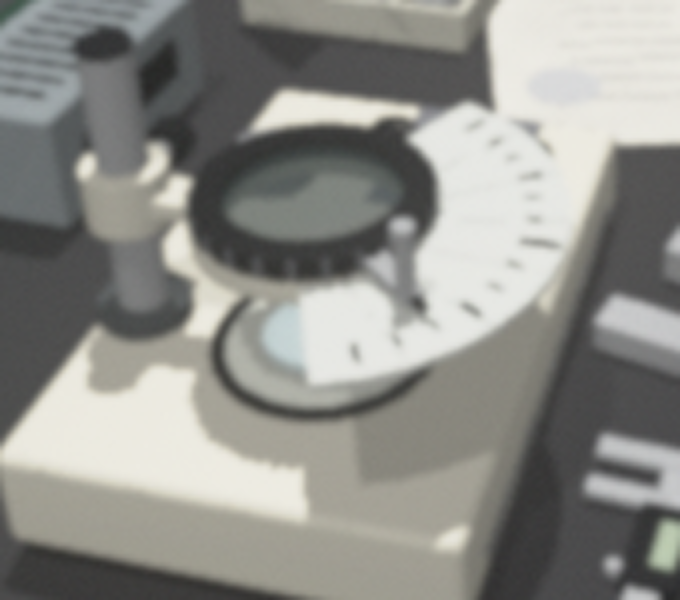

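The crop shows the zero mark at crop (251, 417), the button at (559, 324) and the post head at about (133, 350), so the angle is near -50°. I'll compute the frame and targets now.

Run:
```python
from h import *
import pickle
c=pickle.load(open('top.pkl','rb'));s=pickle.load(open('side.pkl','rb'))
T=lambda x,y:(215+(x+.5)/5-.5,135+(y+.5)/5-.5)
S=lambda x,y:(200+(x+.5)/4-.5,180+(y+.5)/4-.5)
# ring outer circle: dark blob
g=c['image'][135:235,215:355].max(2); m=(g<70).astype(np.uint8)
m[:24]=0; m[:, :27]=0; m[65:]=0; m[:,73:]=0
cs,_=cv2.findContours(m,cv2.RETR_EXTERNAL,cv2.CHAIN_APPROX_NONE);k=max(cs,key=cv2.contourArea)
(x,y),r=cv2.minEnclosingCircle(k); O=plane(c,x+215,y+135,171); print('ring',x+215,y+135,r,O, 'r mm',r*(c['R'][2]@O+c['t'][2])/c['f'])
yaw=np.radians(2.18);R=np.array([[np.cos(yaw),-np.sin(yaw)],[np.sin(yaw),np.cos(yaw)]])
V=np.array([659.69,4.11])-R@[10,-65];print('V deck',V)
zin=plane(c,*T(251,402),155);zout=plane(c,*T(251,432),155);print('zero',zin,zout,R.T@(zin[:2]-V),R.T@(zout[:2]-V))
b=plane(c,*T(559,324),92);print('btn',b,'exp',V+R@[-58,-188],'side',plane(s,*S(0,0),92)[:2])
for n,C,p,z in(('post top',c,T(133,350),199),('post side',s,S(403,225),199),('tip side',s,S(424,312),163)):
    w=plane(C,*p,z);q=R.T@(w[:2]-V);print(n,w,q,np.hypot(*q),np.degrees(np.arctan2(-q[1],-q[0])))
print(state()['eef_pos'])
```

```text
ring 264.0 179.0 20.396177291870117 [645.90592207  68.88302379 171.        ] r mm 60.773410836768
V deck [647.22470256  68.68256662]
zero [539.38727946  64.45255493 155.        ] [521.4403667   63.71469667 155.        ] [-107.92028176   -0.1249227 ] [-125.88227293   -0.17956435]
btn [ 596.84374845 -120.24666145   92.        ] exp [ 596.41801141 -121.38763129] side [1024.82134069 -202.74553058]
post top [565.85111103 127.13560697 199.        ] [-79.09120274  61.50610518] 100.19191246872057 -37.87079704482917
post side [575.47669063 125.54549487 199.        ] [-69.53307588  59.55099651] 91.54872924702491 -40.57811399042024
tip side [562.30559299 138.71070033 163.        ] [-82.19384978  73.20768909] 110.06904507084255 -41.69053238239185
[264.84015358 565.8977372  214.13887307]
```

{"fn": "step_arm", "kwargs": {"plan": [{"rz": 1, "z": -0.3}, {"rz": 1, "z": -0.3}, {"rz": 1, "z": -0.3}, {"rz": 1, "z": -0.3}, {"rz": 1, "z": -0.3}, {"rz": 1, "z": -0.3}, {"rz": 1, "z": -0.3}, {"rz": 1, "z": -0.3}, {"rz": 1}, {"rz": 0.95}], "jaw": 1}}

```text
schema error: expected keys x, y, z, rx, ry, rz
```

{"fn": "step_arm", "kwargs": {"plan": [{"x": 0, "y": 0, "z": -0.3, "rx": 0, "ry": 0, "rz": 1}, {"x": 0, "y": 0, "z": -0.3, "rx": 0, "ry": 0, "rz": 1}, {"x": 0, "y": 0, "z": -0.3, "rx": 0, "ry": 0, "rz": 1}, {"x": 0, "y": 0, "z": -0.3, "rx": 0, "ry": 0, "rz": 1}, {"x": 0, "y": 0, "z": -0.3, "rx": 0, "ry": 0, "rz": 1}, {"x": 0, "y": 0, "z": -0.3, "rx": 0, "ry": 0, "rz": 1}, {"x": 0, "y": 0, "z": -0.3, "rx": 0, "ry": 0, "rz": 1}, {"x": 0, "y": 0, "z": -0.3, "rx": 0, "ry": 0, "rz": 1}, {"x": 0, "y": 0, "z": 0, "rx": 0, "ry": 0, "rz": 1}, {"x": 0, "y": 0, "z": 0, "rx": 0, "ry": 0, "rz": 1}], "jaw": 1}}

```text
t: 0.93
eef_pos: [264.9, 566.1, 274.8]
tcp_rot: [3.141, -0.0, 1.699]
ft_force: [-0.3, -0.6, -0.4]
opening: 0.359
grip_force: 0.0
```

{"fn": "step_arm", "kwargs": {"plan": [{"x": 0, "y": 0, "z": 0, "rx": 0, "ry": 0, "rz": 0.9}, {"x": -1, "y": 0.44, "z": 0, "rx": 0, "ry": 0, "rz": 0}, {"x": -1, "y": 0.44, "z": 0, "rx": 0, "ry": 0, "rz": 0}, {"x": -1, "y": 0.44, "z": 0, "rx": 0, "ry": 0, "rz": 0}, {"x": -1, "y": 0.44, "z": 0, "rx": 0, "ry": 0, "rz": 0}, {"x": -1, "y": 0.44, "z": 0, "rx": 0, "ry": 0, "rz": 0}, {"x": -1, "y": 0.44, "z": 0, "rx": 0, "ry": 0, "rz": 0}, {"x": -1, "y": 0.44, "z": 0, "rx": 0, "ry": 0, "rz": 0}, {"x": -1, "y": 0.44, "z": 0, "rx": 0, "ry": 0, "rz": 0}, {"x": -1, "y": 0.44, "z": 0, "rx": 0, "ry": 0, "rz": 0}]}}

```text
t: 1.77
eef_pos: [373.8, 344.3, 274.5]
tcp_rot: [-3.141, 0.0, 1.614]
ft_force: [-0.3, -0.3, 0.7]
opening: 0.003
grip_force: 0.0
```

{"fn": "step_arm", "kwargs": {"plan": [{"x": -1, "y": 0.44, "z": 0, "rx": 0, "ry": 0, "rz": 0}, {"x": -1, "y": 0.44, "z": 0, "rx": 0, "ry": 0, "rz": 0}, {"x": -1, "y": 0.44, "z": 0, "rx": 0, "ry": 0, "rz": 0}, {"x": -1, "y": 0.44, "z": 0, "rx": 0, "ry": 0, "rz": 0}, {"x": -1, "y": 0.44, "z": 0, "rx": 0, "ry": 0, "rz": 0}, {"x": -1, "y": 0.44, "z": 0, "rx": 0, "ry": 0, "rz": 0}, {"x": -1, "y": 0.44, "z": 0, "rx": 0, "ry": 0, "rz": 0}, {"x": -1, "y": 0.44, "z": 0, "rx": 0, "ry": 0, "rz": 0}, {"x": -1, "y": 0.44, "z": 0, "rx": 0, "ry": 0, "rz": 0}, {"x": -1, "y": 0.44, "z": 0, "rx": 0, "ry": 0, "rz": 0}]}}

```text
t: 2.6
eef_pos: [494.4, 99.1, 274.5]
tcp_rot: [-3.141, -0.0, 1.614]
ft_force: [0.4, 0.9, 0.0]
opening: 0.002
grip_force: 0.0
```

{"fn": "step_arm", "kwargs": {"plan": [{"x": -1, "y": 0.44, "z": 0, "rx": 0, "ry": 0, "rz": 0}, {"x": -1, "y": 0.44, "z": 0, "rx": 0, "ry": 0, "rz": 0}, {"x": -1, "y": 0.44, "z": 0, "rx": 0, "ry": 0, "rz": 0}, {"x": -1, "y": 0.44, "z": 0, "rx": 0, "ry": 0, "rz": 0}, {"x": -1, "y": 0.44, "z": 0, "rx": 0, "ry": 0, "rz": 0}, {"x": -1, "y": 0.44, "z": 0, "rx": 0, "ry": 0, "rz": 0}, {"x": -1, "y": 0.44, "z": 0, "rx": 0, "ry": 0, "rz": 0}, {"x": -1, "y": 0.44, "z": 0, "rx": 0, "ry": 0, "rz": 0}, {"x": 0, "y": 0, "z": 0, "rx": 0, "ry": 0, "rz": 0}, {"x": 0, "y": 0, "z": 0, "rx": 0, "ry": 0, "rz": 0}]}}

```text
t: 3.43
eef_pos: [590.7, -96.5, 273.8]
tcp_rot: [-3.14, -0.001, 1.612]
ft_force: [0.5, 1.0, -0.8]
opening: 0.003
grip_force: 0.0
```

{"fn": "step_arm", "kwargs": {"plan": [{"x": -1, "y": 0.2, "z": 0, "rx": 0, "ry": 0, "rz": 0}, {"x": 0, "y": 0, "z": 1, "rx": 0, "ry": 0, "rz": 0}, {"x": 0, "y": 0, "z": 1, "rx": 0, "ry": 0, "rz": 0}, {"x": 0, "y": 0, "z": 1, "rx": 0, "ry": 0, "rz": 0}, {"x": 0, "y": 0, "z": 1, "rx": 0, "ry": 0, "rz": 0}, {"x": 0, "y": 0, "z": 1, "rx": 0, "ry": 0, "rz": 0}, {"x": 0, "y": 0, "z": 1, "rx": 0, "ry": 0, "rz": 0}, {"x": 0, "y": 0, "z": 0.6, "rx": 0, "ry": 0, "rz": 0}, {"x": 0, "y": 0, "z": 0, "rx": 0, "ry": 0, "rz": 0}, {"x": 0, "y": 0, "z": 0, "rx": 0, "ry": 0, "rz": 0}]}}

```text
t: 4.27
eef_pos: [596.5, -119.4, 109.6]
tcp_rot: [-3.14, -0.001, 1.615]
ft_force: [-0.3, -0.2, 0.5]
opening: 0.005
grip_force: 0.0
```

Run:
```python
from h import *
st=state();print(st['eef_pos'],st['ft_force'])
c=cam('top');s=cam('side')
a=cv2.resize(c['image'][150:230,280:360],None,fx=5,fy=5);b=cv2.resize(s['image'][150:250,240:340],None,fx=4,fy=4)
cv2.imwrite('pics/b1.png',np.hstack([a,b])[:,:,::-1])
```

```text
[ 596.45179501 -119.37657635  109.5829185 ] [-0.28122758 -0.2468356   0.53152886]
```

View pics/b1.png

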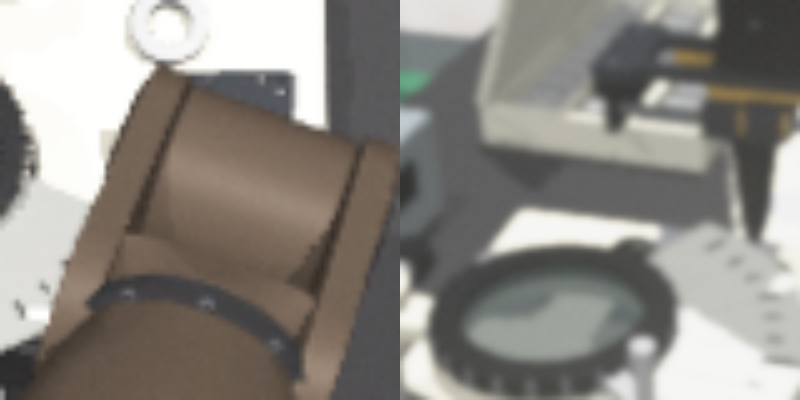

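The arm blocks the top view. In the side view the finger tapers down behind the plate, with the tip out of sight. I'll press slowly and watch the force.

{"fn": "step_arm", "kwargs": {"plan": [{"x": -0.05, "y": 0, "z": 0.2, "rx": 0, "ry": 0, "rz": 0}, {"x": 0, "y": 0, "z": 0.2, "rx": 0, "ry": 0, "rz": 0}, {"x": 0, "y": 0, "z": 0.2, "rx": 0, "ry": 0, "rz": 0}, {"x": 0, "y": 0, "z": 0.1, "rx": 0, "ry": 0, "rz": 0}, {"x": 0, "y": 0, "z": 0.08, "rx": 0, "ry": 0, "rz": 0}, {"x": 0, "y": 0, "z": 0.06, "rx": 0, "ry": 0, "rz": 0}, {"x": 0, "y": 0, "z": 0.04, "rx": 0, "ry": 0, "rz": 0}, {"x": 0, "y": 0, "z": 0, "rx": 0, "ry": 0, "rz": 0}, {"x": 0, "y": 0, "z": 0, "rx": 0, "ry": 0, "rz": 0}, {"x": 0, "y": 0, "z": 0, "rx": 0, "ry": 0, "rz": 0}]}}

```text
t: 5.2
eef_pos: [596.7, -121.5, 87.8]
tcp_rot: [-3.141, -0.0, 1.614]
ft_force: [-2.7, -0.6, 4.7]
opening: 0.007
grip_force: 2.0
```

{"fn": "step_arm", "kwargs": {"plan": [{"x": 0, "y": 0, "z": 0.04, "rx": 0, "ry": 0, "rz": 0}, {"x": 0, "y": 0, "z": 0.04, "rx": 0, "ry": 0, "rz": 0}, {"x": 0, "y": 0, "z": 0, "rx": 0, "ry": 0, "rz": 0}, {"x": 0, "y": 0, "z": 0, "rx": 0, "ry": 0, "rz": 0}, {"x": 0, "y": 0, "z": 0, "rx": 0, "ry": 0, "rz": 0}, {"x": 0, "y": 0, "z": 0, "rx": 0, "ry": 0, "rz": 0}, {"x": 0, "y": 0, "z": 0, "rx": 0, "ry": 0, "rz": 0}, {"x": 0, "y": 0, "z": 0, "rx": 0, "ry": 0, "rz": 0}, {"x": 0, "y": 0, "z": 0, "rx": 0, "ry": 0, "rz": 0}, {"x": 0, "y": 0, "z": 0, "rx": 0, "ry": 0, "rz": 0}]}}

```text
t: 6.03
eef_pos: [596.8, -121.5, 86.2]
tcp_rot: [3.141, 0.0, 1.614]
ft_force: [-6.2, 1.1, 11.4]
opening: 0.001
grip_force: 5.3
```

{"fn": "step_arm", "kwargs": {"plan": [{"x": 0, "y": 0, "z": 0.03, "rx": 0, "ry": 0, "rz": 0}, {"x": 0, "y": 0, "z": 0, "rx": 0, "ry": 0, "rz": 0}, {"x": 0, "y": 0, "z": 0, "rx": 0, "ry": 0, "rz": 0}, {"x": 0, "y": 0, "z": 0, "rx": 0, "ry": 0, "rz": 0}, {"x": 0, "y": 0, "z": 0, "rx": 0, "ry": 0, "rz": 0}, {"x": 0, "y": 0, "z": 0, "rx": 0, "ry": 0, "rz": 0}, {"x": 0, "y": 0, "z": 0, "rx": 0, "ry": 0, "rz": 0}, {"x": 0, "y": 0, "z": 0, "rx": 0, "ry": 0, "rz": 0}, {"x": 0, "y": 0, "z": 0, "rx": 0, "ry": 0, "rz": 0}, {"x": 0, "y": 0, "z": 0, "rx": 0, "ry": 0, "rz": 0}]}}

```text
t: 6.87
eef_pos: [596.8, -121.6, 86.1]
tcp_rot: [3.141, 0.0, 1.614]
ft_force: [-6.3, 1.6, 17.5]
opening: 0.008
grip_force: 8.5
```

{"fn": "step_arm", "kwargs": {"plan": [{"x": 0, "y": 0, "z": -0.2, "rx": 0, "ry": 0, "rz": 0}, {"x": 0, "y": 0, "z": -0.6, "rx": 0, "ry": 0, "rz": 0}, {"x": 0, "y": 0, "z": -1, "rx": 0, "ry": 0, "rz": 0}, {"x": 0, "y": 0, "z": -1, "rx": 0, "ry": 0, "rz": 0}, {"x": 0, "y": 0, "z": -1, "rx": 0, "ry": 0, "rz": 0}, {"x": 0, "y": 0, "z": -1, "rx": 0, "ry": 0, "rz": 0}, {"x": 0, "y": 0, "z": -1, "rx": 0, "ry": 0, "rz": 0}, {"x": 0, "y": 0, "z": -1, "rx": 0, "ry": 0, "rz": 0}, {"x": 0, "y": 0, "z": -0.6, "rx": 0, "ry": 0, "rz": 0}, {"x": 0, "y": 0, "z": 0, "rx": 0, "ry": 0, "rz": 0}]}}

```text
t: 7.7
eef_pos: [598.1, -121.8, 273.1]
tcp_rot: [3.136, 0.002, 1.614]
ft_force: [0.5, -0.3, -0.5]
opening: 0.006
grip_force: 0.0
```

{"fn": "step_arm", "kwargs": {"plan": [{"x": 1, "y": 0.04, "z": 0, "rx": 0, "ry": 0, "rz": 0}, {"x": 1, "y": 0.04, "z": 0, "rx": 0, "ry": 0, "rz": 0}, {"x": 1, "y": 0.04, "z": 0, "rx": 0, "ry": 0, "rz": 0}, {"x": 1, "y": 0.04, "z": 0, "rx": 0, "ry": 0, "rz": 0}, {"x": 1, "y": 0.04, "z": 0, "rx": 0, "ry": 0, "rz": 0}, {"x": 1, "y": 0.04, "z": 0, "rx": 0, "ry": 0, "rz": 0}, {"x": 1, "y": 0.04, "z": 0, "rx": 0, "ry": 0, "rz": 0}, {"x": 1, "y": 0.04, "z": 0, "rx": 0, "ry": 0, "rz": 0}, {"x": 1, "y": 0.04, "z": 0, "rx": 0, "ry": 0, "rz": 0}, {"x": 1, "y": 0.04, "z": 0, "rx": 0, "ry": 0, "rz": 0}]}}

```text
t: 8.53
eef_pos: [595.9, 129.9, 268.4]
tcp_rot: [-3.141, -0.0, 1.614]
ft_force: [0.5, 0.3, -0.3]
opening: 0.004
grip_force: 0.0
```

{"fn": "step_arm", "kwargs": {"plan": [{"x": 0.85, "y": 0, "z": 0, "rx": 0, "ry": 0, "rz": 0}, {"x": 0, "y": 0, "z": 0, "rx": 0, "ry": 0, "rz": 1}, {"x": 0, "y": 0, "z": 0, "rx": 0, "ry": 0, "rz": 1}, {"x": 0, "y": 0, "z": 0, "rx": 0, "ry": 0, "rz": 1}, {"x": 0, "y": 0, "z": 0, "rx": 0, "ry": 0, "rz": 1}, {"x": 0, "y": 0, "z": 0, "rx": 0, "ry": 0, "rz": 1}, {"x": 0, "y": 0, "z": 0, "rx": 0, "ry": 0, "rz": 1}, {"x": 0, "y": 0, "z": 0, "rx": 0, "ry": 0, "rz": 1}, {"x": 0, "y": 0, "z": 0, "rx": 0, "ry": 0, "rz": 0.1}, {"x": 0, "y": 0, "z": 0, "rx": 0, "ry": 0, "rz": 0}]}}

```text
t: 9.37
eef_pos: [595.1, 149.9, 268.8]
tcp_rot: [-3.141, 0.001, 0.906]
ft_force: [0.5, 0.3, 0.3]
opening: 0.002
grip_force: 0.0
```

Run:
```python
from h import *
st=state();print(st['t'],st['eef_pos'],st['tcp_rot'],st['ft_force'])
s=cam('side')
cv2.imwrite('pics/s2.png',cv2.resize(s['image'][150:330,180:400],None,fx=3,fy=3)[:,:,::-1])
```

```text
9.3667 [595.0780727  149.88784159 268.82460569] [-3.14081128e+00  5.92526820e-04  9.05966485e-01] [0.52484856 0.26421178 0.29907894]
```

View pics/s2.png

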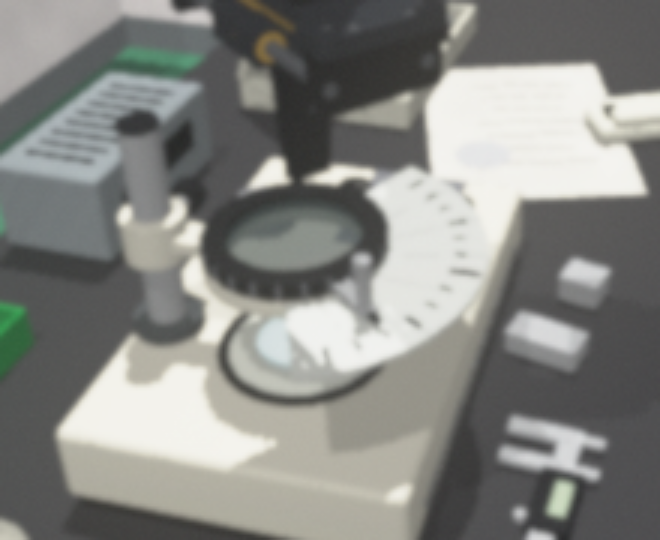

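The fingertip shows at crop (305, 180), i.e. pixel (281.7, 210), above the ring's left front. The button region is still hidden by the arm. I'll check the projection before descending.

Run:
```python
from h import *
import pickle
s=pickle.load(open('side.pkl','rb'));print(proj(s,[595,150,269]),proj(s,[595,150,180]),proj(s,[575.5,125.5,199]))
```

```text
(np.float64(282.0887513073779), np.float64(207.45649947718897)) (np.float64(285.66014290591704), np.float64(250.6553703661826)) (np.float64(300.3716719973881), np.float64(235.85861483304777))
```

The projection matches the seen tip, so I'll descend to z≈180.

{"fn": "step_arm", "kwargs": {"plan": [{"x": 0, "y": 0, "z": 0.5, "rx": 0, "ry": 0, "rz": 0}, {"x": 0, "y": 0, "z": 0.7, "rx": 0, "ry": 0, "rz": 0}, {"x": 0, "y": 0, "z": 0.7, "rx": 0, "ry": 0, "rz": 0}, {"x": 0, "y": 0, "z": 0.7, "rx": 0, "ry": 0, "rz": 0}, {"x": 0, "y": 0, "z": 0.5, "rx": 0, "ry": 0, "rz": 0}, {"x": 0, "y": 0, "z": 0.3, "rx": 0, "ry": 0, "rz": 0}, {"x": 0, "y": 0, "z": 0.2, "rx": 0, "ry": 0, "rz": 0}, {"x": 0, "y": 0, "z": 0, "rx": 0, "ry": 0, "rz": 0}, {"x": 0, "y": 0, "z": 0, "rx": 0, "ry": 0, "rz": 0}, {"x": 0, "y": 0, "z": 0, "rx": 0, "ry": 0, "rz": 0}]}}

```text
t: 10.25
eef_pos: [595.5, 150.0, 180.6]
tcp_rot: [3.141, -0.001, 0.904]
ft_force: [-0.8, 0.0, 0.5]
opening: 0.004
grip_force: 0.0
```

Run:
```python
from h import *
st=state();print(st['t'],st['eef_pos'],st['tcp_rot'],st['ft_force'])
s=cam('side')
cv2.imwrite('pics/s3.png',cv2.resize(s['image'][190:310,230:370],None,fx=4,fy=4)[:,:,::-1])
```

```text
10.25 [595.49244583 149.95672986 180.63538683] [ 3.14077376e+00 -9.40898074e-04  9.04304904e-01] [-0.79417305  0.02549725  0.49345349]
```

View pics/s3.png

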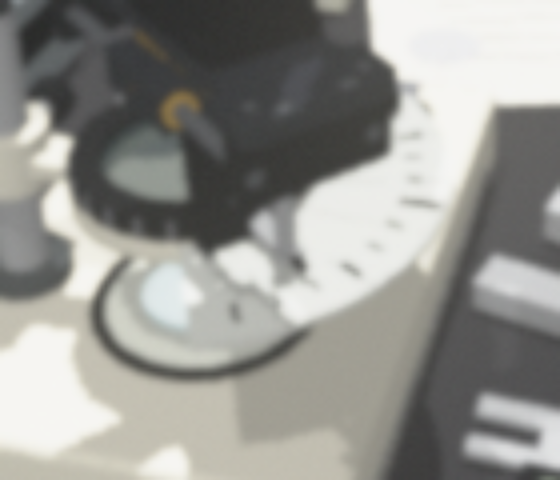

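The tip is just left of and behind the post at crop (285, 230), clear of it, with a gap of about 15 mm. I'll approach now.

{"fn": "step_arm", "kwargs": {"plan": [{"x": -0.1, "y": 0, "z": 0, "rx": 0, "ry": 0, "rz": 0}, {"x": -0.1, "y": 0, "z": 0, "rx": 0, "ry": 0, "rz": 0}, {"x": -0.1, "y": 0, "z": 0, "rx": 0, "ry": 0, "rz": 0}, {"x": -0.1, "y": 0, "z": 0, "rx": 0, "ry": 0, "rz": 0}, {"x": -0.1, "y": 0, "z": 0, "rx": 0, "ry": 0, "rz": 0}, {"x": -0.05, "y": 0, "z": 0, "rx": 0, "ry": 0, "rz": 0}, {"x": -0.05, "y": 0, "z": 0, "rx": 0, "ry": 0, "rz": 0}, {"x": 0, "y": 0, "z": 0, "rx": 0, "ry": 0, "rz": 0}, {"x": 0, "y": 0, "z": 0, "rx": 0, "ry": 0, "rz": 0}, {"x": 0, "y": 0, "z": 0, "rx": 0, "ry": 0, "rz": 0}]}}

```text
t: 11.13
eef_pos: [585.9, 138.1, 179.9]
tcp_rot: [3.142, 0.0, 0.904]
ft_force: [-0.7, 0.3, -0.4]
opening: 0.005
grip_force: 0.0
```

{"fn": "step_arm", "kwargs": {"plan": [{"x": -0.09, "y": -0.016, "z": 0, "rx": 0, "ry": 0, "rz": -0.25}, {"x": -0.09, "y": -0.016, "z": 0, "rx": 0, "ry": 0, "rz": -0.25}, {"x": -0.09, "y": -0.016, "z": 0, "rx": 0, "ry": 0, "rz": -0.25}, {"x": -0.09, "y": -0.016, "z": 0, "rx": 0, "ry": 0, "rz": -0.25}, {"x": -0.09, "y": -0.016, "z": 0, "rx": 0, "ry": 0, "rz": -0.25}, {"x": -0.09, "y": -0.016, "z": 0, "rx": 0, "ry": 0, "rz": -0.25}, {"x": -0.09, "y": -0.016, "z": 0, "rx": 0, "ry": 0, "rz": -0.25}, {"x": -0.09, "y": -0.016, "z": 0, "rx": 0, "ry": 0, "rz": -0.25}, {"x": -0.09, "y": -0.016, "z": 0, "rx": 0, "ry": 0, "rz": -0.25}, {"x": -0.09, "y": -0.016, "z": 0, "rx": 0, "ry": 0, "rz": -0.25}]}}

```text
t: 11.97
eef_pos: [570.8, 121.2, 179.9]
tcp_rot: [3.141, -0.0, 1.155]
ft_force: [-0.1, 0.3, -0.2]
opening: 0.007
grip_force: 0.7
```

```bash
cat >> h.py <<'E'
yaw=np.radians(2.18);Rv=np.array([[np.cos(yaw),-np.sin(yaw)],[np.sin(yaw),np.cos(yaw)]]);V=np.array([647.2,68.7])
def where():
    st=state();p=Rv.T@(st['eef_pos'][:2]-V);th=st['tcp_rot'][2]-yaw-np.pi/2
    r=np.array([-np.cos(th),-np.sin(th)]);t=np.array([np.sin(th),-np.cos(th)]);ra=p@r;ta=p@t
    F=Rv.T@st['ft_force'][:2]
    print('t',st['t'],'face th',np.degrees(th),'rad',ra,'tan',ta,'force t,r',F@t,F@r,'z',st['eef_pos'][2])
    # lever angle if post (12 head) touches face 10mm ahead
    print('lever if touching',np.degrees(th)+np.degrees(np.arcsin((ta+16)/90)))
E
python3 - <<'E'
from h import *
where()
s=cam('side')
cv2.imwrite('pics/s4.png',cv2.resize(s['image'][190:310,230:370],None,fx=4,fy=4)[:,:,::-1])
E
```

```text
t 11.9667 face th -25.99588606991568 rad 91.10076510430511 tan -17.19467848976131 force t,r -0.25324073118381124 0.1759808981067356 z 179.91882079410215
lever if touching -26.756464355458437
```

View pics/s4.png

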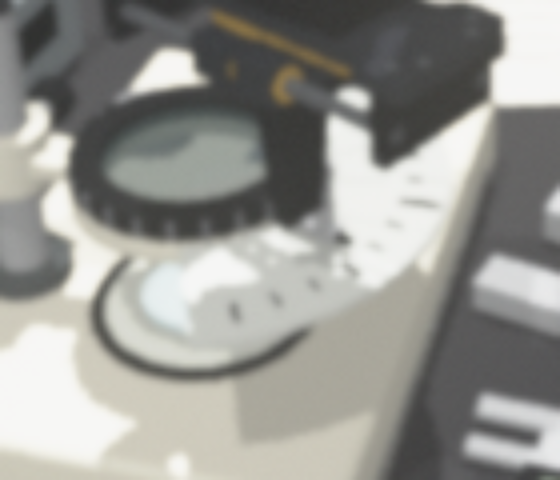

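The lever is following, with the pointer tip at crop (343, 240), about -27°. I'll keep going.

{"fn": "step_arm", "kwargs": {"plan": [{"x": -0.09, "y": -0.016, "z": 0, "rx": 0, "ry": 0, "rz": -0.25}, {"x": -0.09, "y": -0.016, "z": 0, "rx": 0, "ry": 0, "rz": -0.25}, {"x": -0.09, "y": -0.016, "z": 0, "rx": 0, "ry": 0, "rz": -0.25}, {"x": -0.09, "y": -0.016, "z": 0, "rx": 0, "ry": 0, "rz": -0.25}, {"x": -0.09, "y": -0.016, "z": 0, "rx": 0, "ry": 0, "rz": -0.25}, {"x": -0.09, "y": -0.016, "z": 0, "rx": 0, "ry": 0, "rz": -0.25}, {"x": -0.09, "y": -0.016, "z": 0, "rx": 0, "ry": 0, "rz": -0.25}, {"x": -0.09, "y": -0.016, "z": 0, "rx": 0, "ry": 0, "rz": -0.25}, {"x": -0.09, "y": -0.016, "z": 0, "rx": 0, "ry": 0, "rz": -0.25}, {"x": -0.09, "y": -0.016, "z": 0, "rx": 0, "ry": 0, "rz": -0.25}]}}

```text
t: 12.85
eef_pos: [560.2, 101.0, 179.9]
tcp_rot: [3.141, -0.0, 1.404]
ft_force: [0.9, 1.3, -0.5]
opening: 0.007
grip_force: 0.7
```

```bash
cat >> h.py <<'E'
def arc(c,rad,z,lo=-40,hi=20,step=1,n=''):
    g=c['image'].mean(2).astype(np.float32);a=np.arange(lo,hi+.1,step);o=[]
    for d in np.radians(a):
        q=V+Rv@(-rad*np.array([np.cos(d),np.sin(d)]));u,v=proj(c,[*q,z]);o.append(cv2.getRectSubPix(g,(1,1),(u,v))[0,0])
    return a,np.array(o)
E
python3 - <<'E'
from h import *
where()
for n in('side','top'):
    c=cam(n)
    for rad,z in((103,163),(112,155),(117,155)):
        a,o=arc(c,rad,z,-36,36,2);print(n,rad,z,' '.join(f'{int(x)}:{int(y)}' for x,y in zip(a,o)))
E
```

```text
t 12.85 face th -11.708323491901732 rad 91.13839531718351 tan -17.490431872149383 force t,r -1.463314871254383 -0.6371452320324541 z 179.88619537272444
lever if touching -12.6572052655151
side 103 163 -36:193 -34:192 -32:193 -30:190 -28:181 -26:173 -24:171 -22:173 -20:177 -18:170 -16:157 -14:129 -12:122 -10:181 -8:228 -6:238 -4:239 -2:239 0:239 2:239 4:239 6:239 8:239 10:239 12:239 14:238 16:238 18:239 20:237 22:234 24:234 26:237 28:238 30:236 32:231 34:230 36:234
side 112 155 -36:193 -34:193 -32:182 -30:148 -28:165 -26:190 -24:193 -22:188 -20:189 -18:224 -16:237 -14:237 -12:231 -10:215 -8:227 -6:237 -4:237 -2:221 0:192 2:216 4:235 6:236 8:226 10:215 12:224 14:235 16:238 18:232 20:221 22:228 24:236 26:235 28:224 30:214 32:226 34:236 36:237
side 117 155 -36:193 -34:193 -32:184 -30:153 -28:174 -26:193 -24:193 -22:189 -20:195 -18:229 -16:240 -14:240 -12:236 -10:234 -8:238 -6:239 -4:238 -2:221 0:188 2:207 4:234 6:238 8:234 10:231 12:235 14:238 16:239 18:237 20:235 22:236 24:237 26:235 28:221 30:209 32:221 34:235 36:238
top 103 163 -36:91 -34:91 -32:92 -30:90 -28:91 -26:90 -24:78 -22:52 -20:51 -18:53 -16:63 -14:67 -12:51 -10:44 -8:111 -6:221 -4:242 -2:242 0:241 2:242 4:243 6:243 8:243 10:242 12:243 14:243 16:243 18:243 20:243 22:243 24:243 26:244 28:244 30:244 32:244 34:244 36:244
top 112 155 -36:87 -34:90 -32:91 -30:91 -28:93 -26:91 -24:87 -22:55 -20:48 -18:51 -16:51 -14:55 -12:57 -10:77 -8:200 -6:242 -4:242 -2:212 0:153 2:243 4:243 6:243 8:233 10:185 12:239 14:243 16:243 18:234 20:195 22:236 24:244 26:244 28:235 30:172 32:229 34:244 36:244
top 117 155 -36:66 -34:90 -32:94 -30:92 -28:93 -26:92 -24:92 -22:76 -20:49 -18:50 -16:50 -14:50 -12:49 -10:66 -8:186 -6:242 -4:242 -2:216 0:152 2:243 4:243 6:243 8:244 10:243 12:243 14:244 16:244 18:244 20:228 22:244 24:244 26:244 28:232 30:170 32:241 34:244 36:244
```

Pointer reads about -12.7° from the picture and the same from the tool pose. I'll push another 10° and then measure finely.

{"fn": "step_arm", "kwargs": {"plan": [{"x": -0.09, "y": -0.016, "z": 0, "rx": 0, "ry": 0, "rz": -0.25}, {"x": -0.09, "y": -0.016, "z": 0, "rx": 0, "ry": 0, "rz": -0.25}, {"x": -0.09, "y": -0.016, "z": 0, "rx": 0, "ry": 0, "rz": -0.25}, {"x": -0.09, "y": -0.016, "z": 0, "rx": 0, "ry": 0, "rz": -0.25}, {"x": -0.09, "y": -0.016, "z": 0, "rx": 0, "ry": 0, "rz": -0.25}, {"x": -0.09, "y": -0.016, "z": 0, "rx": 0, "ry": 0, "rz": -0.25}, {"x": -0.09, "y": -0.016, "z": 0, "rx": 0, "ry": 0, "rz": -0.25}, {"x": 0, "y": 0, "z": 0, "rx": 0, "ry": 0, "rz": 0}, {"x": 0, "y": 0, "z": 0, "rx": 0, "ry": 0, "rz": 0}, {"x": 0, "y": 0, "z": 0, "rx": 0, "ry": 0, "rz": 0}]}}

```text
t: 13.78
eef_pos: [555.9, 85.6, 179.9]
tcp_rot: [-3.142, 0.0, 1.578]
ft_force: [0.4, 0.3, 0.7]
opening: -0.001
grip_force: 0.0
```

```bash
cat >> h.py <<'E'
def meas():
    where()
    for n in('side','top'):
        c=cam(n)
        for rad,z in((101,163),(104,163),(112,155),(117,155),(122,155)):
            a,o=arc(c,rad,z,-8,8,1);w=np.clip(np.percentile(o,85)-25-o,0,None);print(n,rad,z,'centroid %.2f'%((w*a).sum()/w.sum()),o.astype(int))
E
python3 - <<'E'
from h import *
meas()
E
```

```text
t 13.7833 face th -1.7947437512393487 rad 91.14169877625251 tan -17.491917424214613 force t,r -0.3361143506694965 -0.3685761249171109 z 179.8721862244289
lever if touching -2.744571386507623
side 101 163 centroid -3.54 [169 165 160 150 135 128 121 140 167 195 219 228 235 237 238 238 238]
side 104 163 centroid -3.60 [191 183 173 160 142 131 137 158 190 212 227 234 237 238 238 238 238]
side 112 155 centroid 0.19 [224 233 236 237 235 230 219 205 190 198 214 226 234 236 236 233 225]
side 117 155 centroid 0.39 [235 238 238 238 237 232 220 200 187 184 207 223 233 236 237 236 233]
side 122 155 centroid 0.32 [237 239 239 238 237 233 224 205 188 194 210 228 234 237 238 238 237]
top 101 163 centroid -2.28 [ 52  53  58  66  75  65  56  48  47  50  56  75 137 190 237 244 244]
top 104 163 centroid -2.44 [ 51  52  56  62  69  65  59  48  41  38  62  99 161 206 244 244 244]
top 112 155 centroid -3.41 [ 51  51  53  58  63  65  58  49  49  92 160 218 244 244 244 241 235]
top 117 155 centroid -3.90 [ 50  51  51  53  56  60  61  61  95 151 212 236 244 244 244 245 245]
top 122 155 centroid -4.10 [ 52  50  50  49  49  50  50  52 122 191 244 244 244 244 244 245 245]
```

{"fn": "step_arm", "kwargs": {"plan": [{"x": -0.036, "y": -0.006, "z": 0, "rx": 0, "ry": 0, "rz": -0.1}, {"x": -0.036, "y": -0.006, "z": 0, "rx": 0, "ry": 0, "rz": -0.1}, {"x": -0.036, "y": -0.006, "z": 0, "rx": 0, "ry": 0, "rz": -0.1}, {"x": -0.036, "y": -0.006, "z": 0, "rx": 0, "ry": 0, "rz": -0.1}, {"x": -0.018, "y": -0.003, "z": 0, "rx": 0, "ry": 0, "rz": -0.05}, {"x": 0, "y": 0, "z": 0, "rx": 0, "ry": 0, "rz": 0}, {"x": 0, "y": 0, "z": 0, "rx": 0, "ry": 0, "rz": 0}, {"x": 0, "y": 0, "z": 0, "rx": 0, "ry": 0, "rz": 0}, {"x": 0, "y": 0, "z": 0, "rx": 0, "ry": 0, "rz": 0}, {"x": 0, "y": 0, "z": 0, "rx": 0, "ry": 0, "rz": 0}]}}

```text
t: 14.72
eef_pos: [555.3, 81.4, 179.9]
tcp_rot: [3.142, 0.0, 1.624]
ft_force: [-0.7, 0.3, 0.7]
opening: 0.004
grip_force: 0.2
```

Run:
```python
from h import *
where()
```

```text
t 14.7167 face th 0.8550111399530347 rad 91.07122562693287 tan -17.548952907058204 force t,r -0.3281793783205976 0.6540499809476518 z 179.8934386987398
lever if touching -0.13113159452485001
```

{"fn": "step_arm", "kwargs": {"plan": [{"x": 0.2, "y": 0, "z": 0, "rx": 0, "ry": 0, "rz": 0}, {"x": 0.4, "y": 0, "z": 0, "rx": 0, "ry": 0, "rz": 0}, {"x": 1, "y": 0, "z": 0, "rx": 0, "ry": 0, "rz": 0}, {"x": 1, "y": 0, "z": 0, "rx": 0, "ry": 0, "rz": 0}, {"x": 0, "y": 0, "z": -1, "rx": 0, "ry": 0, "rz": 0}, {"x": 0, "y": 0, "z": -1, "rx": 0, "ry": 0, "rz": 0}, {"x": 0, "y": 0, "z": -1, "rx": 0, "ry": 0, "rz": 0}, {"x": 0.5, "y": -1, "z": -1, "rx": 0, "ry": 0, "rz": 0}, {"x": 0.5, "y": -1, "z": 0, "rx": 0, "ry": 0, "rz": 0}, {"x": 0.5, "y": -1, "z": 0, "rx": 0, "ry": 0, "rz": 0}]}}

```text
t: 15.55
eef_pos: [474.3, 180.8, 281.1]
tcp_rot: [3.139, -0.001, 1.624]
ft_force: [-0.2, -0.1, -1.1]
opening: 0.002
grip_force: 0.0
```

{"fn": "step_arm", "kwargs": {"plan": [{"x": 1, "y": -0.8, "z": 0, "rx": 0, "ry": 0, "rz": 0}, {"x": 1, "y": -0.5, "z": 0, "rx": 0, "ry": 0, "rz": 0}, {"x": 1, "y": 0, "z": 0, "rx": 0, "ry": 0, "rz": 0}, {"x": 1, "y": 0, "z": 0, "rx": 0, "ry": 0, "rz": 0}, {"x": 1, "y": 0, "z": 0, "rx": 0, "ry": 0, "rz": 0}, {"x": 1, "y": 0, "z": 0, "rx": 0, "ry": 0, "rz": 0}, {"x": 1, "y": 0, "z": 0, "rx": 0, "ry": 0, "rz": 0}, {"x": 1, "y": 0, "z": 0, "rx": 0, "ry": 0, "rz": 0}, {"x": 0, "y": 0, "z": 0, "rx": 0, "ry": 0, "rz": 0}, {"x": 0, "y": 0, "z": 0, "rx": 0, "ry": 0, "rz": 0}]}}

```text
t: 16.38
eef_pos: [431.2, 379.1, 279.5]
tcp_rot: [-3.141, 0.0, 1.626]
ft_force: [0.6, 0.4, 0.2]
opening: 0.007
grip_force: 0.0
```

Run:
```python
from h import *
meas()
c=cam('top');s=cam('side')
a=cv2.resize(c['image'][175:225,240:290],(400,400),interpolation=cv2.INTER_CUBIC);b=cv2.resize(s['image'][215:275,280:340],(400,400),interpolation=cv2.INTER_CUBIC)
cv2.imwrite('pics/z1.png',np.hstack([a,b])[:,:,::-1])
```

```text
t 16.3833 face th 0.9822027290682012 rad 198.5688968940747 tan -321.86760616477517 force t,r -0.39164985923902906 -0.5783768366169416 z 279.51889409300554
lever if touching nan
side 101 163 centroid nan [49 49 49 49 49 49 49 48 48 48 48 48 48 47 47 48 49]
side 104 163 centroid nan [49 48 48 49 49 49 49 49 49 49 49 49 48 48 49 48 48]
side 112 155 centroid nan [48 48 49 49 48 49 48 47 47 47 48 47 47 46 46 47 47]
side 117 155 centroid nan [48 48 48 48 47 48 48 47 47 47 47 46 45 46 47 46 46]
side 122 155 centroid nan [47 48 47 45 47 48 48 47 47 48 47 46 46 45 46 46 46]
top 101 163 centroid 0.48 [249 250 249 248 247 224 194 142 109  88 145 199 230 244 243 242 242]
top 104 163 centroid 0.49 [246 250 250 250 249 246 228 167 131 112 176 228 244 250 250 250 249]
top 112 155 centroid 0.02 [244 249 250 250 249 247 225 195 166 193 249 250 250 250 250 248 243]
top 117 155 centroid 0.08 [249 249 249 249 249 247 227 194 155 183 243 248 250 250 250 250 250]
top 122 155 centroid -0.01 [250 250 250 249 249 247 231 197 167 198 249 250 250 250 250 250 250]h.py:18: RuntimeWarning: invalid value encountered in arcsin
  print('lever if touching',np.degrees(th)+np.degrees(np.arcsin((ta+16)/90)))
h.py:29: RuntimeWarning: invalid value encountered in scalar divide
  a,o=arc(c,rad,z,-8,8,1);w=np.clip(np.percentile(o,85)-25-o,0,None);print(n,rad,z,'centroid %.2f'%((w*a).sum()/w.sum()),o.astype(int))
```

View pics/z1.png

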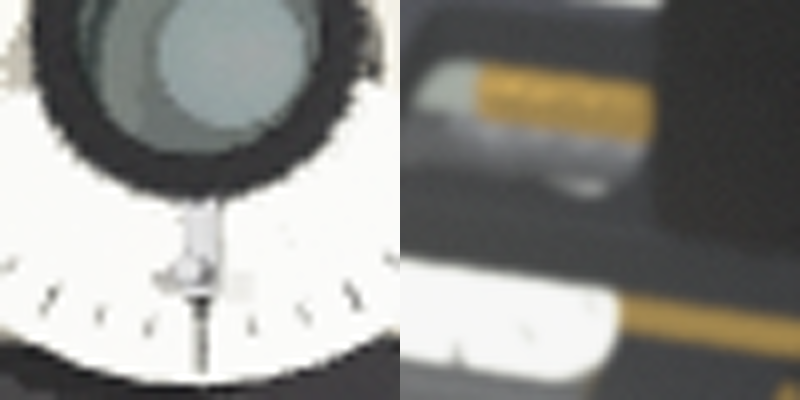

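The top view shows the pointer in line with the zero mark at crop (203, 300-370). The tool blocks the side view, so I'll move back to the start area and check there.

{"fn": "step_arm", "kwargs": {"plan": [{"x": 0.98, "y": -0.78, "z": 0, "rx": 0, "ry": 0, "rz": 0}, {"x": 0.98, "y": -0.78, "z": 0, "rx": 0, "ry": 0, "rz": 0}, {"x": 0.98, "y": -0.78, "z": 0, "rx": 0, "ry": 0, "rz": 0}, {"x": 0.98, "y": -0.78, "z": 0, "rx": 0, "ry": 0, "rz": 0}, {"x": 0.98, "y": -0.78, "z": 0, "rx": 0, "ry": 0, "rz": 0}, {"x": 0.98, "y": -0.78, "z": 0, "rx": 0, "ry": 0, "rz": 0}, {"x": 0.98, "y": -0.78, "z": 0, "rx": 0, "ry": 0, "rz": 0}, {"x": 0.98, "y": -0.78, "z": 0, "rx": 0, "ry": 0, "rz": 0}, {"x": 0, "y": 0, "z": 0, "rx": 0, "ry": 0, "rz": 0}, {"x": 0, "y": 0, "z": 0, "rx": 0, "ry": 0, "rz": 0}]}}

```text
t: 17.42
eef_pos: [265.2, 565.5, 279.8]
tcp_rot: [3.142, 0.0, 1.625]
ft_force: [0.5, 0.2, -0.1]
opening: 0.005
grip_force: 0.0
```

```bash
python3 - <<'E' 2>/dev/null
from h import *
C={'side':[cam('side') for _ in range(3)],'top':[cam('top') for _ in range(3)]}
for n in C:
    for rad,z in((100,163),(102,163),(104,163),(112,155),(117,155),(122,155)):
        o=0
        for c in C[n]: a,x=arc(c,rad,z,-7,7,.25);o=o+x/3
        w=np.clip(np.percentile(o,85)-40-o,0,None) if n=='top' else np.clip(np.percentile(o,85)-15-o,0,None)
        print(n,rad,'centroid %.2f'%((w*a).sum()/w.sum()),'argmin',a[o.argmin()],o[::4].astype(int))
# undisturbed check: pixel change vs start, excluding arm
import pickle
p=pickle.load(open('top.pkl','rb'))['image'];d=np.abs(p.astype(int)-C['top'][0]['image']).max(2)>60
d[:,:170]=0;m=d[:250].astype(np.uint8);k,l,s,_=cv2.connectedComponentsWithStats(m);print(s[1:][s[1:,4]>3])
save(C['side'][0],'fin.png')
E
```

```text
side 100 centroid -1.50 argmin 0.0 [156 149 148 146 142 135 127 119 124 135 160 185 203 218 224]
side 102 centroid -1.18 argmin 0.25 [170 163 160 157 148 134 120 105 116 135 165 195 210 223 226]
side 104 centroid -1.19 argmin 0.25 [187 179 172 167 156 140 128 121 132 154 181 205 217 225 227]
side 112 centroid 0.25 argmin 0.25 [224 227 228 225 219 205 189 174 182 198 212 223 227 226 222]
side 117 centroid 0.42 argmin 0.75 [229 230 229 227 222 208 185 171 168 191 209 222 226 228 226]
side 122 centroid 0.39 argmin -0.25 [230 230 229 228 223 212 190 173 178 195 216 223 228 229 228]
top 100 centroid 0.43 argmin 1.0 [249 249 247 243 208 172 128  98  76 129 183 222 241 240 240]
top 102 centroid 0.47 argmin 1.0 [250 250 249 249 240 218 155 119 100 161 215 238 247 247 246]
top 104 centroid 0.45 argmin 1.0 [250 249 249 250 246 228 168 132 112 176 228 244 250 250 250]
top 112 centroid 0.04 argmin 0.25 [249 249 249 249 247 225 194 166 193 249 250 250 250 250 248]
top 117 centroid 0.12 argmin 0.25 [249 250 250 249 247 228 195 155 184 244 248 250 250 250 250]
top 122 centroid 0.04 argmin 0.25 [249 249 249 249 247 231 197 167 198 250 250 250 250 250 250]
[[240 201   8   6  25]
 [264 207   3   4   8]
 [259 209   4   2   6]
 [263 212   4   3   8]]
```

View pics/fin.png

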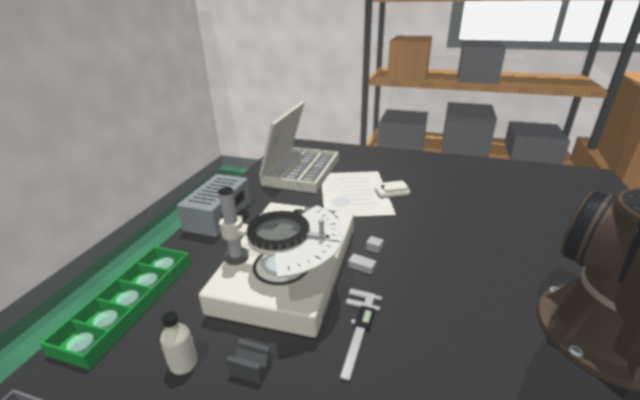

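Both views put the pointer within about 0.4° of the zero mark. Nothing else has moved except the lever, so I'm handing in.

```bash
python3 -c "
from cell import *
print(job_done())"
```

```text
the job is handed in; nothing more can be done
None
```

I pressed the lamp button fully in (it hit its stop at z ≈ 86 mm), then pushed the lever until the pointer stood within about 0.4° of the zero mark; the before-and-after top view showed nothing else moved, the arm finished clear, and I handed the job in at about 18 s with no verdict returned.

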